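# Swing the paint feed selector to the siphon jar

## Task

On the bench stands a round paint feed selector with jars seated in a ring; its feed arm can turn round and round without end. Turn the selector, the shorter way round, until the tip of its feed arm is over the middle of the jar with the spout on its lid (the tallest jar), then let go. Leave that jar standing in its seat.

Things in the scene. Friction and masses are not known exactly. Their poses are not given: they have to be found in the camera images.
- selector (a joint): turning of the selector, rad, about its upright axis; grows anticlockwise seen from above. No end stops, no detents: it turns without end and stays where it is left. Light, even friction (about 0.06 N m). Use changes of angle only: the zero is somewhere on the base, whose own yaw is unknown.
- selector_grip (a point): centre of the selector's black bar grip, on the turning axis, 116 mm above the table. Bar 16 mm wide (pinch across it), 46 long, from 96 to 130 mm above the table, on a steel disc 46 mm across. x axis: along the bar to the feed arm's tip, z up; turns with it. Below: a grey column on a fixed round base 228 mm across, 12 thick, with six ring seats at 85 mm radius, 60 degrees apart.
- feed_tip (a point): lower end of the tip of the feed arm, a steel tube 9 mm thick with a brass nut that leaves one end of the bar grip level, 104 mm above the table; the tip lies 85 mm from the turning axis, 93 mm above the table, turns with the selector and passes over the middles of the jars. At the start it is 37 to 83 degrees to one side or the other of the siphon jar.
- siphon_jar: the jar to select: loose, 34 mm across, 72 mm tall with the upright spout on its lid (top 84 mm above the table); the other jars on the base are 52 mm tall with plain flat lids. It stands in a ring seat (wall 8 mm high, about 2 mm play), 85 mm from the turning axis. Origin: centre of its underside, 12 mm above the table; z up.
Things that resemble listed ones, but are neither listed nor needed, are in the scene too. Leave any green look-alike of the siphon_jar alone.

How it is judged:
At the end, for the whole second after the job is handed in: The feed arm's tip is within 18 mm (seen from above) of the middle of the siphon jar and the selector is at rest; the siphon jar stands upright (within 8 degrees) in its seat, within 12 mm of where it was (horizontal distance between feed_tip and siphon_jar below 0.018 m and velocity of joint selector between -0.05 and 0.05 rad/s and distance of siphon_jar from where it was at the start of the episode below 0.012 m and angle between siphon_jar's own z axis and vertical below 0.15 rad); the robot touches nothing.
It fails at once if the selector is turned the long way round (its feed arm more than about 115 degrees away from where it started) (distance of feed_tip from where it was at the start of the episode above 0.143 m).
It fails at once if the siphon jar is lifted or knocked out of its seat (distance of siphon_jar from where it was at the start of the episode above 0.02 m or angle between siphon_jar's own z axis and vertical above 0.5 rad).
It also fails if it takes over 32 s, if anything falls off the work surface, if the arm or the gripper's body presses on something with over 40 N, if the wrist force passes 120 N, or if a joint passes its speed limit or range.

## Robot

A 7-joint arm with a two-finger parallel gripper is mounted at the origin on a cart in front of the work surface, level with it; the furniture and walls round the work are solid. World frame = base frame: x ahead of the robot, y to its left, z up, the work surface at z = 0. Lengths are in m, angles in rad, forces in N, time in s.
With the tool pointing down it reaches from about 0.35 to 0.9 m from the base axis. Payload 19.9 kg.
Tool frame: the origin (TCP) lies between the finger pads; the fingertips stand 19 mm ahead of it and the grasp point (between the pads) is the TCP; z points along the fingers, y is the direction in which the jaws open and shut (so a half turn about z gives the same grasp; the last joint's range is limited). The gripper opens to 94 mm and grips with 3 to 60 N. Pads are 16 mm wide; open, the fingers measure 119 mm over their backs; the gripper's body (75 mm by 177 mm) begins 78 mm behind the grasp point.
Start: joints at [1.183, 0.417, -0.01, 1.614, 0.005, 1.111, -0.053], TCP at [0.212, -0.588, 0.189] pointing down, gripper open.
Joint ranges: [-2.81, 2.81], [-0.39, 2.02], [-1.27, 1.25], [0.06, 2.57], [-1.19, 4.33], [0.19, 2], [-2.82, 2.82]. Speed limits (rad/s): [1.89, 1.89, 2.39, 2.39, 3.01, 3.01, 3.01].

## Interface

Orientations are given as a 3x3 rotation matrix whose columns are the frame's x, y, z axes.
In Python, from rig import robot gives the robot as it stands. Calls block until the motion is done:
- robot.move_ptp(position, orientation): joint-space move of the TCP to a pose.
- robot.move_linear(position, velocity=0.15, frame=None, threshold=None): straight line of the TCP; frame=None keeps the orientation; velocity is the mean speed in m/s. With threshold (N) it stops when the force on the tool has changed by that much, and returns True; else False.
- robot.goto_joints(angles): joint-space move.
- robot.gripper_to(opening): finger opening in m; the grip force is fixed at half the most; returns when the fingers have stopped.
- robot.pause(seconds).
- robot.ik(position, orientation): joint angles nearest the present ones, or None.
- robot.get_state(): the state.
- robot.grab_frame(name): name is "scene" or "top"; returns the picture (400x640x3 uint8, red, green, blue); there is no depth.
- robot.camera_info(name): a dict with "fx", "fy", "cx", "cy" (pixels), "rvec" (rotation vector, rad) and "tvec" (3), from world to camera coordinates, as OpenCV has them. Camera axes: x right, y down, z forward; pixel columns grow to the right and rows downward; lengths in m; the calibration is good to about 2 mm. A picture is of the moment at which its call begins. camera_info takes no time and is no camera call.
A pose or a line that the arm cannot do raises robot.PlanningError and nothing moves.
- robot.sign_off(): hands the job in, once; it reports no verdict.
The state is a dict: "time": time; "qpos": joint angles; "joint_vel": joint speeds; "effort": joint torques, N m; "ee_pos": TCP position; "tool_rot": TCP orientation; "force": force on the tool from outside, world axes, zero at the start; "moment": the same for the moment, N m; "opening": finger opening in m.
Only numpy, scipy, OpenCV 4.12 (cv2) and the standard library are available. Lean on these libraries where they do the work, as an engineer would, in place of code of your own. Each camera call takes 0.05 s, during which the arm holds its last target.

## Working session

There is one attempt and no reset: what is moved stays moved. The work goes in short steps, each a Python script; the robot and the scene stay as the last script left them, time stands still between calls to the robot, and variables do not carry over. Pictures are saved under pics/ and viewed, and the job is handed in when it is done.

```bash
mkdir -p pics; ls; python3 - <<'E'
from rig import robot
import cv2
for n in ("scene","top"):
    im=robot.grab_frame(n); cv2.imwrite(f"pics/{n}0.png",im[:,:,::-1]); print(n,robot.camera_info(n))
s=robot.get_state(); print(s["time"],s["ee_pos"],s["tool_rot"],s["opening"])
E
```

```text
pics
scene {'fx': 438.9743620952556, 'fy': 438.9743620952556, 'cx': 313.2979814937502, 'cy': 200.5504770123163, 'rvec': array([ 2.04616807, -0.55117669,  0.31015486]), 'tvec': array([-0.31997556,  0.28595102,  0.5580805 ])}
top {'fx': 384.30548638599913, 'fy': 384.30548638599913, 'cx': 319.0514279515329, 'cy': 204.315896581657, 'rvec': array([ 2.12783908, -2.07778561,  0.23015829]), 'tvec': array([0.19731746, 0.50194142, 0.84120067])}
0.1 [ 0.21171772 -0.58768382  0.18858695] [[ 9.40805192e-01  3.38947511e-01 -4.19406025e-04]
 [ 3.38947764e-01 -9.40804692e-01  9.72042731e-04]
 [-6.51076922e-05 -1.05665958e-03 -9.99999440e-01]] 0.09415640929188841
```

View pics/scene0.png

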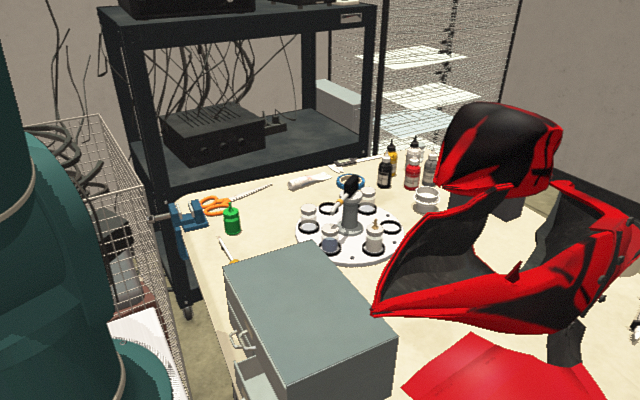

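View pics/top0.png

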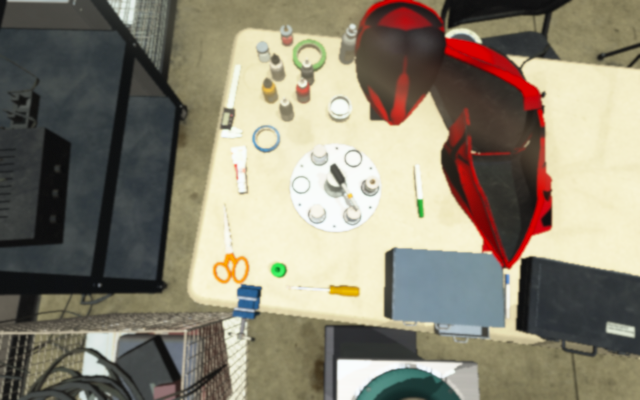

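```bash
python3 - <<'E'
import cv2
a=cv2.imread("pics/top0.png")[135:240,280:395]; cv2.imwrite("pics/top0c.png",cv2.resize(a,None,fx=5.5,fy=5.5,interpolation=cv2.INTER_CUBIC))
a=cv2.imread("pics/scene0.png")[165:275,280:415]; cv2.imwrite("pics/scene0c.png",cv2.resize(a,None,fx=5,fy=5,interpolation=cv2.INTER_CUBIC))
E
```

```text
(no output)
```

View pics/top0c.png

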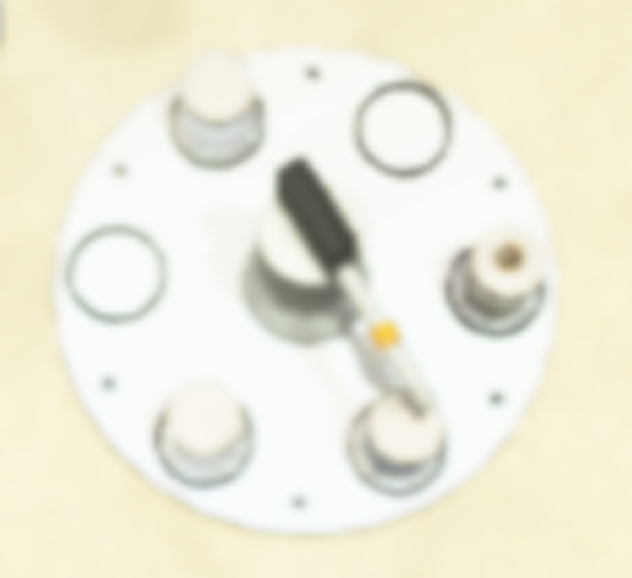

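View pics/scene0c.png

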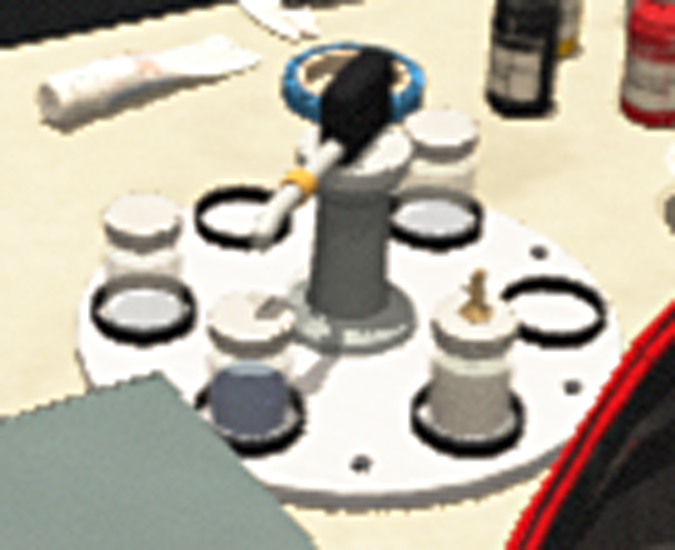

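The top crop shows the selector. The siphon-spout jar has its lid at crop (508,257) and its seat at (496,290), with a brown spout in both views; the other jars have plain lids. The bar grip runs from (296,165) to (345,262), and the tip is near (418,410). The green can at full-image (279,270) is off the base, so it is only a look-alike.

```bash
cat > h.py <<'E'
import numpy as np,cv2
from rig import robot
def ray(n,uv,z):
    c=robot.camera_info(n); K=np.array([[c['fx'],0,c['cx']],[0,c['fy'],c['cy']],[0,0,1]])
    R,_=cv2.Rodrigues(c['rvec']); C=-R.T@c['tvec']; d=R.T@np.linalg.inv(K)@np.array([*uv,1.]); return (C+d*(z-C[2])/d[2])
def proj(n,p):
    c=robot.camera_info(n); K=np.array([[c['fx'],0,c['cx']],[0,c['fy'],c['cy']],[0,0,1]])
    return cv2.projectPoints(np.array(p,float).reshape(-1,3),c['rvec'],c['tvec'],K,None)[0].reshape(-1,2)
def crop(n,uv,o,f): return ray_uv((uv[0]+.5)/f-.5+o[0],(uv[1]+.5)/f-.5+o[1])
def ray_uv(*a): return a
E
python3 - <<'E'
from h import *
T=lambda u,z: ray("top",crop("top",u,(280,135),5.5),z)[:2]
S=lambda u,z: ray("scene",crop("s",u,(280,165),5),z)[:2]
seats=[T(u,.018) for u in [(404,129),(217,122),(116,275),(204,440),(397,445),(497,290)]]
c=np.mean(seats,0); print("centre",c)
for s in seats: d=s-c; print(s,np.hypot(*d),np.degrees(np.arctan2(d[1],d[0])))
P={"spout":T((508,257),.084),"spoutS":S((477,272),.084),"bar1":T((296,168),.13),"bar2":T((343,258),.13),"tip":T((418,410),.095),"tipS":S((260,240),.093),"nut":T((385,334),.104),"nutS":S((301,182),.104)}
for k,s in P.items(): d=s-c; print(k,s,np.hypot(*d),np.degrees(np.arctan2(d[1],d[0])))
for s in [(307,535),(307,45),(55,285),(557,285)]: print(T(s,.012))
b=P["bar2"]-P["bar1"];print("bar dir",np.degrees(np.arctan2(b[1],b[0])),np.hypot(*b),"mid",(P["bar1"]+P["bar2"])/2)
E
```

```text
centre [0.55324386 0.17082575]
[0.62629873 0.12721475] 0.0850819224235583 -30.83560363074503
[0.62764507 0.21236526] 0.08521191604925181 29.17539659184645
[0.55433723 0.25586882] 0.08505009598140499 89.263407915518
[0.47999269 0.21456169] 0.08531451213726836 149.15991583115053
[0.47976818 0.12963916] 0.08423188182140398 -150.72731024762186
[0.55142125 0.08530481] 0.08554035996154714 -91.22089470617642
spout [0.54760193 0.08922809] 0.08179247962455555 -93.95531925321393
spoutS [0.55197638 0.08552255] 0.08531261163512534 -90.85126752031711
bar1 [0.56894979 0.17947203] 0.017928598403194485 28.83324653068828
bar2 [0.53222123 0.16039219] 0.023469346641978993 -153.6047268587419
tip [0.47923997 0.12749267] 0.08575739672050857 -149.6488354392226
tipS [0.48647837 0.13319699] 0.07663911714359993 -150.59457293584595
nut [0.50832066 0.14170891] 0.05353395223105892 -147.0508313189963
nutS [0.51247332 0.14570342] 0.04788912816518935 -148.35911161115501
[0.4398093  0.16840041]
[0.66830137 0.17172127]
[0.55068809 0.28351751]
[0.55604406 0.05750344]
bar dir -152.54891491469957 0.04138874406797667 mid [0.55058551 0.16993211]
```

Centre is (0.553, 0.171). The seats check out at 85 mm radius, the tip is at about -150° and the siphon jar at about -91°. The turn needed is about +59° (anticlockwise). Next I'll plan the joint solutions.

```bash
cat >> h.py <<'E'
C=np.array([0.5532,0.1708])
def fr(deg):
    t=np.radians(deg); return np.array([[np.cos(t),np.sin(t),0],[np.sin(t),-np.cos(t),0],[0,0,-1.]])
E
python3 - <<'E'
from h import *
for t in (30,60,90,-150,-120,-90):
    q=robot.ik([*C,.12],fr(t)); print(t,None if q is None else np.round(q,2))
q=robot.ik([0.212,-.588,.4],fr(20)); print(np.round(q,2))
# cabinet top corners (scene image), guess heights via consistency with top
for z in (.1,.15,.2,.25): print(z,[np.round(ray("scene",u,z)[:2],3) for u in ((224,270),(312,240),(396,340))],[np.round(ray("top",u,z)[:2],3) for u in ((388,305),(390,249),(504,256))])
E
```

```text
30 [ 0.33  0.58 -0.92  1.77  0.52  1.05 -1.82]
60 [ 0.38  0.62 -1.01  1.77  0.59  1.08 -1.35]
90 [ 0.37  0.61 -0.98  1.77  0.57  1.08 -0.81]
-150 [ 0.43  0.66 -1.08  1.77  0.65  1.12  1.22]
-120 [ 0.43  0.66 -1.08  1.77  0.65  1.12  1.74]
-90 [ 0.43  0.66 -1.08  1.77  0.65  1.12  2.27]
[ 1.18  0.31 -0.    1.29  0.    1.54 -0.05]
0.1 [array([0.252, 0.067]), array([0.407, 0.067]), array([ 0.391, -0.17 ])] [array([0.275, 0.06 ]), array([0.392, 0.053]), array([ 0.383, -0.191])]
0.15 [array([0.236, 0.007]), array([0.372, 0.007]), array([ 0.358, -0.203])] [array([0.276, 0.068]), array([0.386, 0.062]), array([ 0.378, -0.168])]
0.2 [array([ 0.219, -0.054]), array([ 0.338, -0.054]), array([ 0.325, -0.236])] [array([0.278, 0.077]), array([0.381, 0.072]), array([ 0.373, -0.144])]
0.25 [array([ 0.203, -0.114]), array([ 0.303, -0.114]), array([ 0.293, -0.269])] [array([0.279, 0.086]), array([0.375, 0.081]), array([ 0.368, -0.12 ])]
```

```bash
python3 - <<'E'
from h import *
robot.move_linear([0.212,-.588,.33],velocity=0.2)
q=np.array(robot.get_state()["qpos"]); q[0]=-0.31; q[6]=-1.36
robot.goto_joints(q); s=robot.get_state(); print(s["time"],s["ee_pos"],np.round(s["tool_rot"],3))
for z in (.25,.12):
  for t in (28,30,60,90):
    print(z,t,np.round(robot.ik([*C,z],fr(t)),2))
E
```

```text
3.9333 [0.60307055 0.16258344 0.32863043] [[ 0.865  0.501 -0.002]
 [ 0.501 -0.865 -0.001]
 [-0.002 -0.    -1.   ]]
0.25 28 [-0.34  0.28 -0.02  1.66  0.    1.2  -1.44]
0.25 30 [-0.34  0.28 -0.02  1.66  0.01  1.2  -1.41]
0.25 60 [-0.27  0.29 -0.1   1.66  0.03  1.2  -0.9 ]
0.25 90 [-0.21  0.29 -0.17  1.65  0.05  1.2  -0.4 ]
0.12 28 [-0.34  0.41 -0.02  1.8   0.01  0.93 -1.44]
0.12 30 [-0.33  0.41 -0.02  1.8   0.01  0.93 -1.41]
0.12 60 [-0.28  0.41 -0.1   1.79  0.05  0.94 -0.92]
0.12 90 [-0.22  0.42 -0.17  1.79  0.09  0.94 -0.42]
```

```bash
python3 - <<'E'
from h import *
robot.move_ptp([*C,.2],fr(30))
robot.gripper_to(0.06)
print(robot.move_linear([*C,.120],velocity=0.06,threshold=12))
s=robot.get_state(); print(s["time"],s["ee_pos"],s["force"],s["opening"])
im=robot.grab_frame("scene")[130:275,260:430]; cv2.imwrite("pics/s1.png",cv2.resize(im[:,:,::-1],None,fx=4,fy=4,interpolation=cv2.INTER_CUBIC))
E
```

```text
False
6.725 [0.55338253 0.17084202 0.12033557] [-0.32290943  0.31169865 -0.0909499 ] 0.06016813489614812
```

View pics/s1.png

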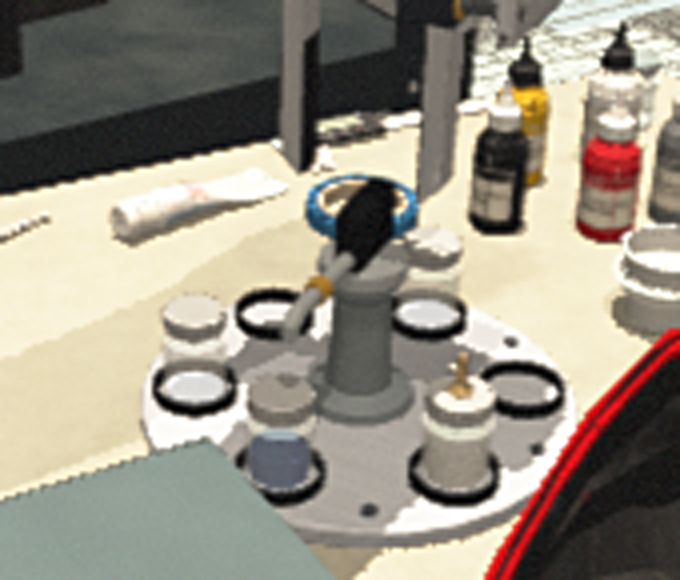

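```bash
python3 - <<'E'
from h import *
t=np.radians(30);y=np.array([np.sin(t),-np.cos(t),0])
c=np.array([*C,.12])
for p in (c,c+.03*y-[0,0,.019],c-.03*y-[0,0,.019],c+[0,0,.01],[*C,0.012]): print(p,(proj("scene",p)[0]-[260,130])*4+1.5)
im=robot.grab_frame("top")[125:245,270:410]; cv2.imwrite("pics/t1.png",cv2.resize(im[:,:,::-1],None,fx=4,fy=4,interpolation=cv2.INTER_CUBIC))
im=robot.grab_frame("scene"); cv2.imwrite("pics/s1f.png",im[:,:,::-1])
s=robot.get_state(); print(s["time"],s["ee_pos"],s["tool_rot"],s["opening"])
E
```

```text
[0.5532 0.1708 0.12  ] [363.34191421 213.67373549]
[0.5682     0.14481924 0.101     ] [417.17319189 262.25923741]
[0.5382     0.19678076 0.101     ] [308.10077279 232.98254074]
[0.5532 0.1708 0.13  ] [364.15289924 195.61609738]
[np.float64(0.5532), np.float64(0.1708), 0.012] [355.15579351 395.94837587]
6.875 [0.55333579 0.17082624 0.1202637 ] [[ 8.66054967e-01  4.99948637e-01  3.93412535e-04]
 [ 4.99948617e-01 -8.66055054e-01  1.55876461e-04]
 [ 4.18647139e-04  6.16884697e-05 -9.99999910e-01]] 0.060016270319194445
```

View pics/t1.png

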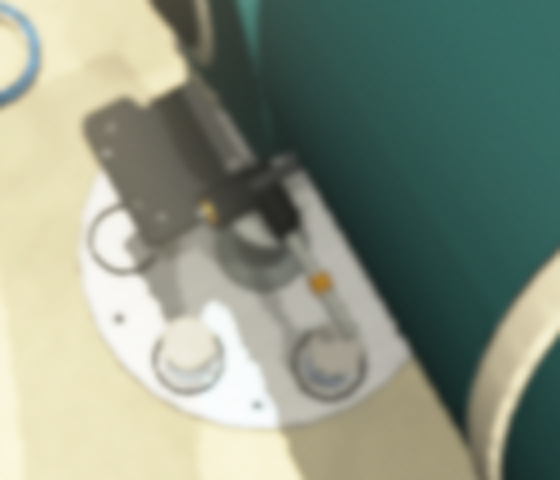

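View pics/s1f.png

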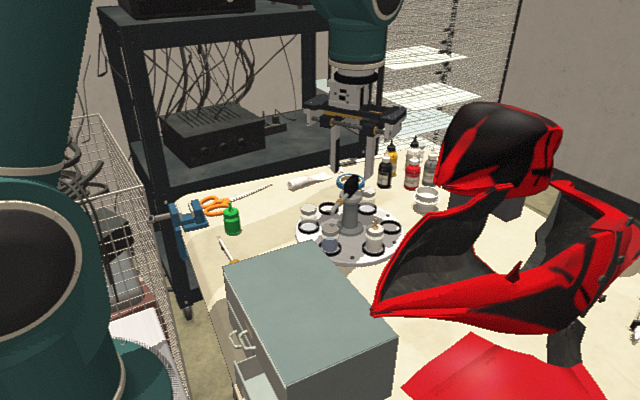

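```bash
python3 - <<'E'
from h import *
t=np.radians(30);y=np.array([np.sin(t),-np.cos(t),0])
im=robot.grab_frame("top")
o=(285,130);f=7
b=cv2.resize(im[130:205,285:375,::-1],None,fx=f,fy=f,interpolation=cv2.INTER_CUBIC)
b=cv2.convertScaleAbs(b,alpha=1.4,beta=20)
cv2.imwrite("pics/t2c.png",b)
for z,col in ((.101,(0,0,255)),(.136,(0,255,0))):
  for sg in (-1,1):
    for w in (.030,.0425):
      p=np.array([*C,z])+sg*w*y
      u=(proj("top",p)[0]-o)*f+3; cv2.circle(b,(int(u[0]),int(u[1])),4,col,-1)
cv2.imwrite("pics/t2.png",b)
im=robot.grab_frame("scene")
b=cv2.resize(im[140:215,300:400,::-1],None,fx=7,fy=7,interpolation=cv2.INTER_CUBIC)
for z,col in ((.101,(0,0,255)),(.136,(0,255,0))):
  for sg in (-1,1):
    for w in (.030,.0425):
      p=np.array([*C,z])+sg*w*y
      u=(proj("scene",p)[0]-(300,140))*f+3; cv2.circle(b,(int(u[0]),int(u[1])),4,col,-1)
cv2.imwrite("pics/s2.png",b)
E
```

```text
(no output)
```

View pics/t2.png

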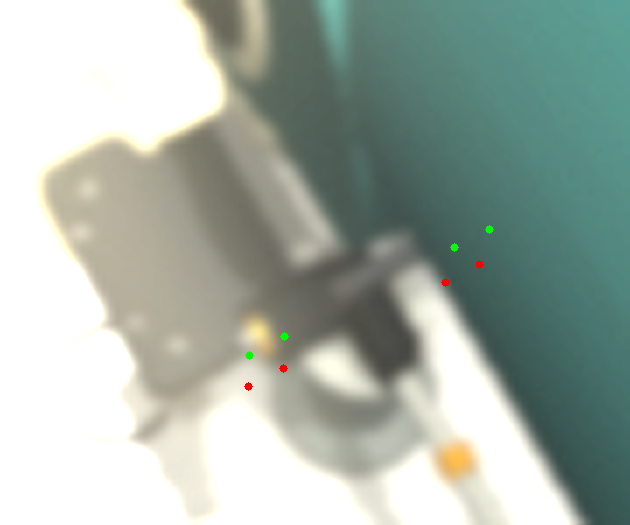

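View pics/s2.png

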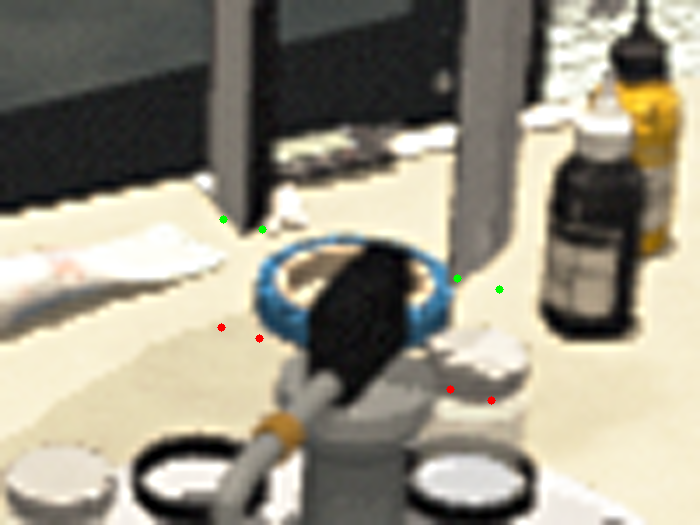

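```bash
python3 - <<'E'
from h import *
for n in("scene","top"):
    c=robot.camera_info(n);R,_=cv2.Rodrigues(c['rvec']);print(n,-R.T@c['tvec'])
for z in (.101,.11,.12,.136): print(z,ray("scene",(335,173.4),z),ray("scene",(368,180.5),z))
for z in (.2,.22,.25): print(z,ray("top",(285+260/7,130+335/7),z),proj("scene",ray("top",(285+260/7,130+335/7),z)))
im=robot.grab_frame("scene")
cv2.imwrite("pics/s3.png",cv2.resize(im[40:215,280:430,::-1],None,fx=4,fy=4,interpolation=cv2.INTER_CUBIC)[:600])
E
```

```text
scene [ 0.11066072 -0.45143334  0.52874222]
top [0.30025243 0.20392323 0.9310004 ]
0.101 [0.56979523 0.25260619 0.101     ] [0.6114546  0.19054011 0.101     ]
0.11 [0.56013472 0.23779269 0.11      ] [0.60091754 0.17703253 0.11      ]
0.12 [0.54940081 0.22133326 0.12      ] [0.5892097  0.16202411 0.12      ]
0.136 [0.53222656 0.19499816 0.136     ] [0.57047715 0.13801064 0.136     ]
0.2 [0.51851506 0.20349897 0.2       ] [[327.20518486 143.13180832]]
0.22 [0.51254344 0.20351058 0.22      ] [[324.60886716 133.82035972]]
0.25 [0.50358602 0.20352799 0.25      ] [[320.55948055 119.2976165 ]]
```

View pics/s3.png

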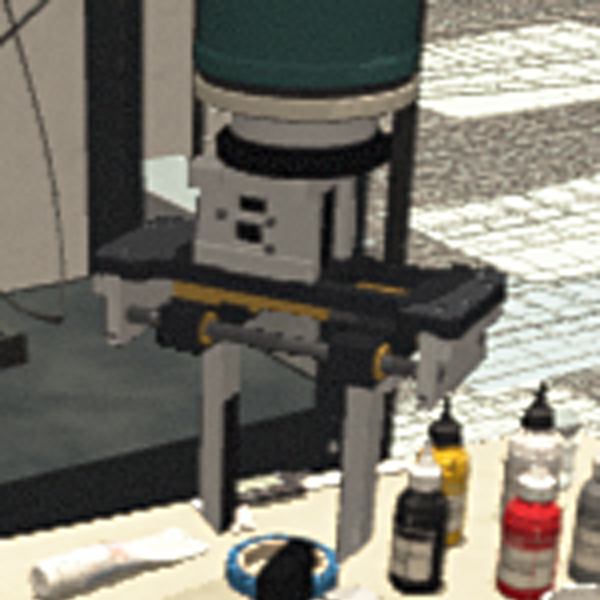

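```bash
python3 - <<'E'
from h import *
t=np.radians(30);y=np.array([np.sin(t),-np.cos(t),0]);x=np.array([np.cos(t),np.sin(t),0])
hyp={"nominal":((*C,.101),(0,0,255)),"high":((*C,.136),(0,200,0)),"shift":((.591,.221,.101),(255,0,0))}
for n,(o,sz,f) in {"top":((270,90),(140,110),5),"scene":((280,70),(150,140),4)}.items():
    im=robot.grab_frame(n)[o[1]:o[1]+sz[1],o[0]:o[0]+sz[0],::-1]
    b=cv2.resize(im,None,fx=f,fy=f,interpolation=cv2.INTER_CUBIC)
    if n=="top": b=cv2.convertScaleAbs(b,alpha=1.3,beta=10)
    for k,(tip,col) in hyp.items():
        tip=np.array(tip); bc=tip+[0,0,.097]
        P=lambda p:tuple(int(v) for v in (proj(n,p)[0]-o)*f+f/2-.5)
        r=[P(bc+a*.0375*x+c*.0885*y) for a,c in((1,1),(1,-1),(-1,-1),(-1,1))]
        for i in range(4): cv2.line(b,r[i],r[(i+1)%4],col,1)
        for s in(-1,1): cv2.line(b,P(tip+s*.036*y),P(bc+s*.036*y),col,1)
    cv2.imwrite(f"pics/hyp_{n}.png",b)
E
```

```text
(no output)
```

View pics/hyp_top.png

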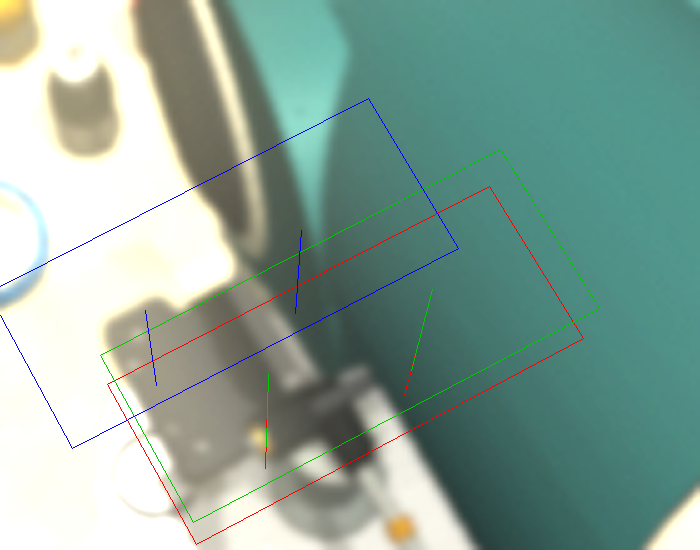

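View pics/hyp_scene.png

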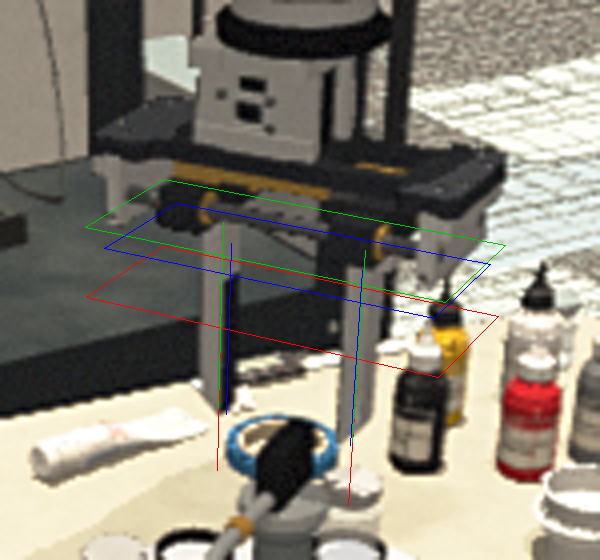

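```bash
python3 - <<'E'
from h import *
def tri(us,ut):
    Ps=[]
    for n in("scene","top"):
        c=robot.camera_info(n);K=np.array([[c['fx'],0,c['cx']],[0,c['fy'],c['cy']],[0,0,1]]);R,_=cv2.Rodrigues(c['rvec']);Ps.append(K@np.c_[R,c['tvec']])
    X=cv2.triangulatePoints(*Ps,np.array(us,float).reshape(2,1),np.array(ut,float).reshape(2,1));X=X[:3,0]/X[3,0]
    return X,proj("scene",X)-us,proj("top",X)-ut
s=lambda u,v:(280+u/4,70+v/4); t=lambda u,v:(270+u/5,90+v/5)
a=tri(s(95,152),t(190,488)); b=tri(s(165,98),t(107,320)); print(a,b)
m=(a[0]+b[0])/2; th=np.radians(30);y=np.array([np.sin(th),-np.cos(th),0]); print(m+.0885*y)
print(tri((307.3+25.7+0,0) if 0 else (290+.0,0) if 0 else s(240,425) , t(400,528)))
E
```

```text
(array([0.48102426, 0.227793  , 0.26777729]), array([[-0.62775184,  0.1601198 ]]), array([[ 0.36180146, -0.78168   ]])) (array([0.53902478, 0.26002349, 0.27563541]), array([[ 0.12884253, -0.03743954]]), array([[-0.08261743,  0.16752728]]))
[0.55427452 0.167265   0.27170635]
(array([0.50123727, 0.14150654, 0.15994669]), array([[-3.29244937,  0.85732972]]), array([[ 1.74276921, -3.50819913]]))
```

Both views put the gripper xy within 4 mm of the axis. In the scene view, though, the fingertips (332,173)/(368,180) look about 35 mm higher than the stated tool geometry implies, apparently above the bar top. I'll test by closing: it should stop at 16 mm if the bar is between the pads, or at 0 if not.

```bash
python3 - <<'E'
from h import *
robot.gripper_to(0.012)
s=robot.get_state(); print(s["time"],s["ee_pos"],s["force"],s["moment"],s["opening"])
im=robot.grab_frame("scene")
cv2.imwrite("pics/s4.png",cv2.resize(im[110:235,290:420,::-1],None,fx=4.5,fy=4.5,interpolation=cv2.INTER_CUBIC))
E
```

```text
8.0 [0.55320623 0.17077395 0.11998775] [ 0.01599354 -0.40956191  0.13119163] [-0.06832458  0.01184617  0.00241176] 0.01177743192557673
```

View pics/s4.png

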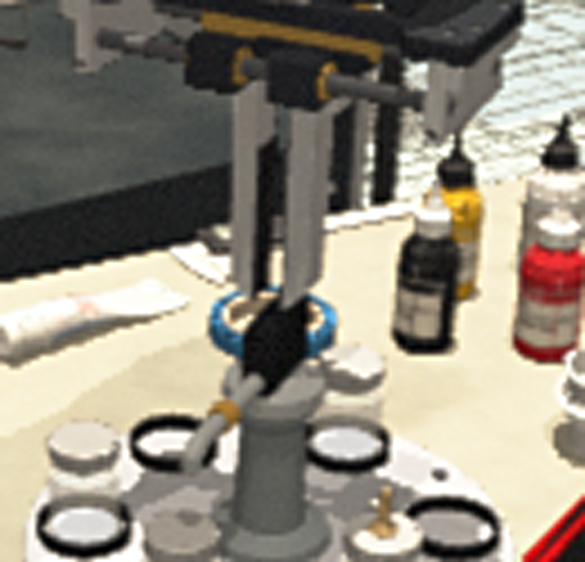

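The fingers closed to 12 mm with no contact, so the stated tip offset doesn't hold. The tips sit about 16 mm above the reported TCP, just over the bar top. They are centred over the bar (crop gap (272,297), bar top (280,305)). I'll reopen, go about 31 mm lower with a force guard, and close again.

```bash
python3 - <<'E'
from h import *
robot.gripper_to(0.05)
print(robot.move_linear([*C,.089],velocity=0.05,threshold=6))
s=robot.get_state(); print(s["time"],s["ee_pos"],s["force"])
robot.gripper_to(0.0)
s=robot.get_state(); print(s["time"],s["ee_pos"],s["force"],s["moment"],s["opening"])
im=robot.grab_frame("scene")
cv2.imwrite("pics/s5.png",cv2.resize(im[110:235,290:420,::-1],None,fx=4.5,fy=4.5,interpolation=cv2.INTER_CUBIC))
print([None if (q:=robot.ik([*C,.089],fr(t))) is None else np.round(q,2) for t in (45,60,75,90,95)])
E
```

```text
False
9.5667 [0.55332504 0.17085829 0.08912247] [-0.10655443 -0.12789741 -0.35643443]
10.1917 [0.55356618 0.1697983  0.08909083] [ 2.89359797 -5.76602857  0.92903074] [-1.14608069 -0.38775422  0.05077659] 0.01616292329089468
[array([-0.29,  0.45, -0.08,  1.82,  0.05,  0.88, -1.18]), array([-0.24,  0.45, -0.14,  1.81,  0.08,  0.88, -0.94]), array([-0.2 ,  0.46, -0.2 ,  1.81,  0.11,  0.88, -0.71]), array([-0.15,  0.46, -0.25,  1.81,  0.14,  0.89, -0.47]), array([-0.14,  0.46, -0.27,  1.81,  0.16,  0.89, -0.4 ])]
```

View pics/s5.png

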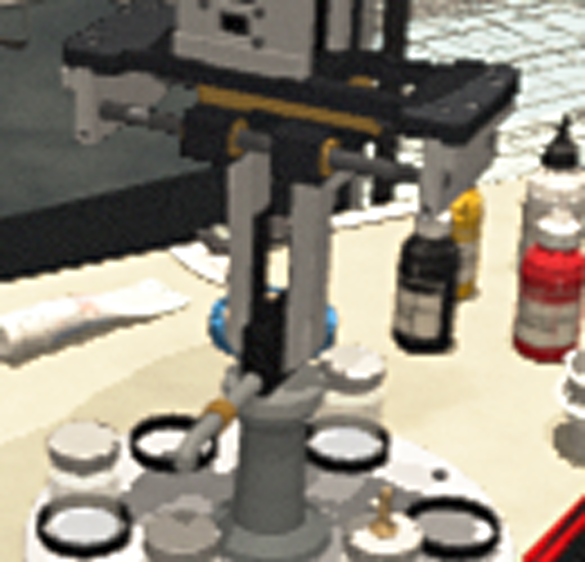

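The bar is gripped: opening 16.2 mm matches its width, and the scene shows the pads around it. Turning +59° in steps.

```bash
python3 - <<'E'
from h import *
c2=[0.5538,0.1697,.089]
for t in (42,54,66,78,89):
    robot.move_ptp(c2,fr(t)); s=robot.get_state()
    print(round(s["time"],2),t,np.round(s["ee_pos"],4),np.round(s["force"],1),np.round(s["moment"],2),round(s["opening"],4))
    if np.linalg.norm(s["force"])>40: break
for n,(a,b,c,d) in {"scene":(110,255,280,420),"top":(125,245,270,410)}.items():
    im=robot.grab_frame(n)[a:b,c:d,::-1]; cv2.imwrite(f"pics/{n}6.png",cv2.resize(im,None,fx=4,fy=4,interpolation=cv2.INTER_CUBIC))
E
```

```text
10.55 42 [0.5538 0.1696 0.0891] [-1.7 -1.5  3.1] [-0.28  0.42  0.04] 0.0157
10.86 54 [0.5539 0.1695 0.0891] [-1.2 -2.2  4.1] [-0.64  0.17  0.05] 0.0157
11.17 66 [0.5541 0.1694 0.0891] [ 0.7 -3.9  2.5] [-0.97 -0.33  0.05] 0.0158
11.47 78 [0.5543 0.1693 0.0891] [ 3.5 -3.8  2.3] [-1.09 -0.68  0.03] 0.016
11.77 89 [0.5545 0.1693 0.0891] [ 4.4 -3.7  1.4] [-1.04 -1.06  0.07] 0.0157
```

View pics/scene6.png

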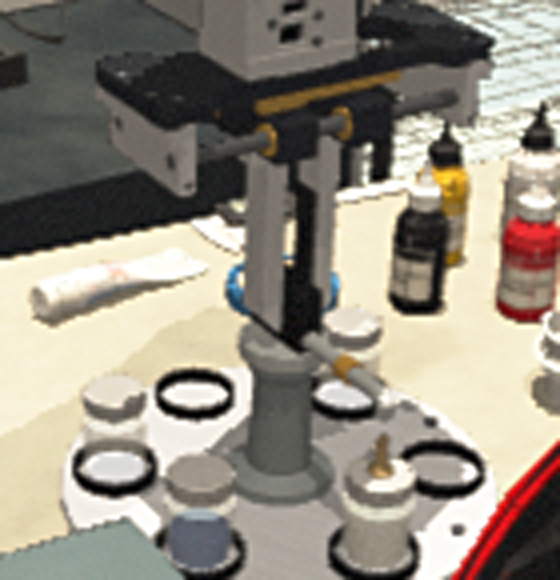

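View pics/top6.png

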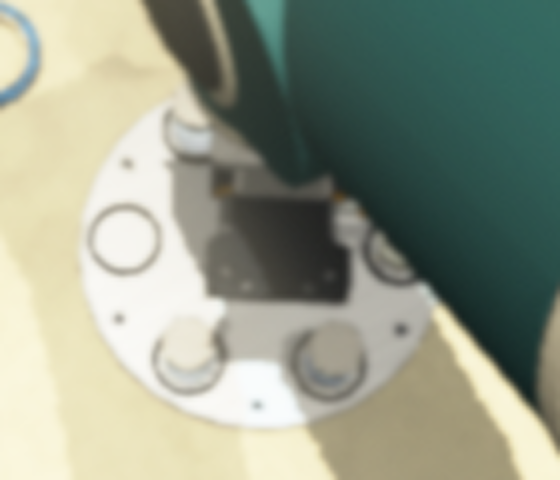

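```bash
python3 - <<'E'
from h import *
im=robot.grab_frame("scene")[185:245,335:415,::-1]; b=cv2.resize(im,None,fx=8,fy=8,interpolation=cv2.INTER_CUBIC)
cc=np.array([.5538,.1697])
for a,col in ((-100,(255,0,0)),(-90.9,(0,0,255)),(-80,(0,255,0))):
    p=[*(cc+.085*np.array([np.cos(np.radians(a)),np.sin(np.radians(a))])),.093]
    u=(proj("scene",p)[0]-(335,185))*8+3.5; cv2.circle(b,(int(u[0]),int(u[1])),3,col,-1)
cv2.imwrite("pics/s7.png",b)
E
```

```text
(no output)
```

View pics/s7.png

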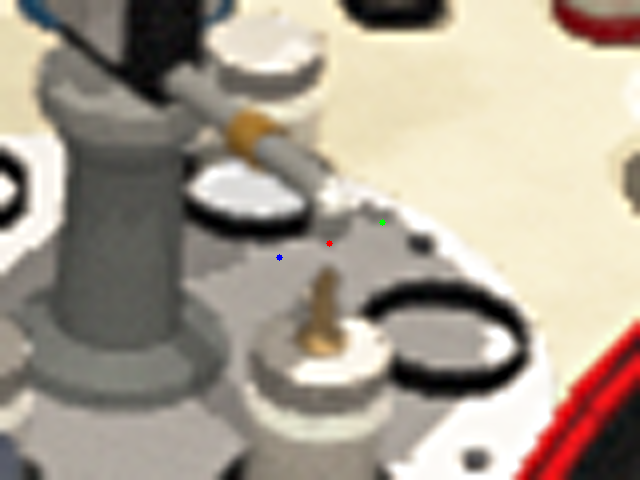

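The tip's lower end at crop (331,233) is within about 1.5 px of the predicted spot (329,243), directly above the spout top (327,270), and the jar is upright. I'll release and retreat straight up, then check.

```bash
python3 - <<'E'
from h import *
s=robot.get_state()
robot.gripper_to(0.05)
p=np.array(robot.get_state()["ee_pos"]); 
robot.move_linear([p[0],p[1],.2],velocity=0.08)
q=np.array(robot.get_state()["qpos"]); q[0]+=0.9; robot.move_linear([p[0],p[1],.33],velocity=0.2)
q=np.array(robot.get_state()["qpos"]); q[0]+=0.9; robot.goto_joints(q)
s=robot.get_state(); print(s["time"],s["ee_pos"],s["force"])
for n,(a,b,c,d) in {"scene":(165,275,280,415),"top":(135,240,280,395)}.items():
    im=robot.grab_frame(n)[a:b,c:d,::-1]; cv2.imwrite(f"pics/{n}8.png",cv2.resize(im,None,fx=5.5,fy=5.5,interpolation=cv2.INTER_CUBIC))
E
```

```text
16.8 [ 0.47746555 -0.32700626  0.32867739] [-0.8712918   0.65538751  0.4051345 ]
```

View pics/scene8.png

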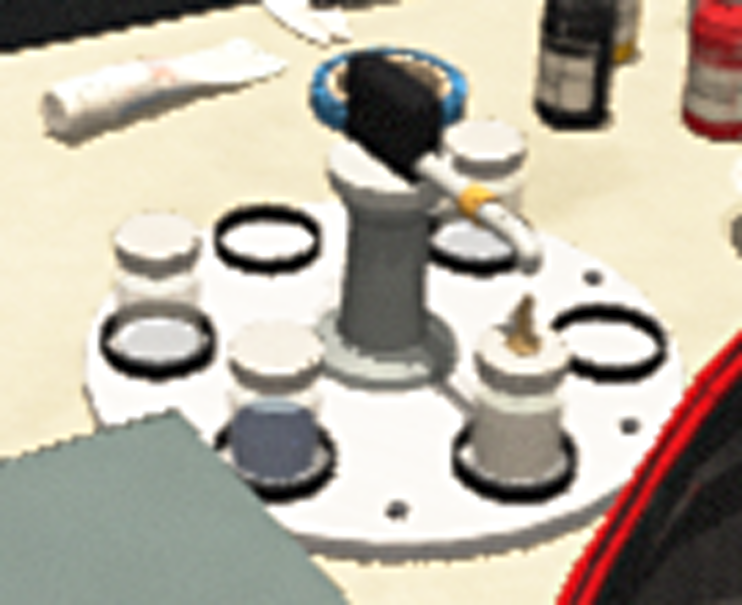

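View pics/top8.png

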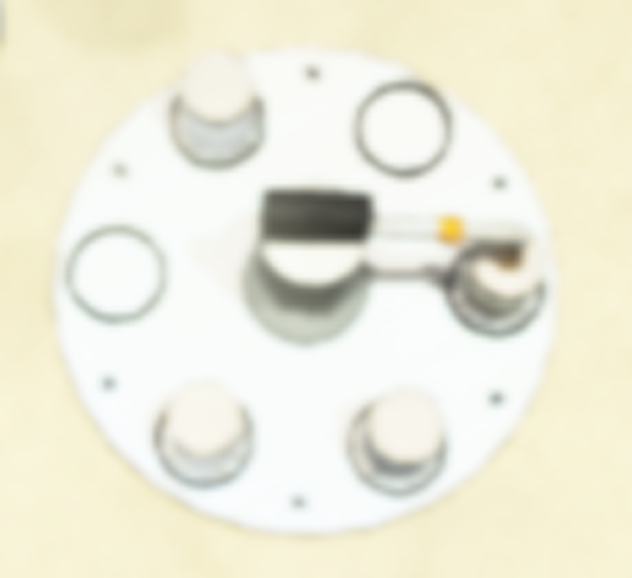

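```bash
python3 - <<'E'
from h import *
a=ray("top",crop("t",(515,244),(280,135),5.5),.095)[:2]; b=ray("scene",crop("s",(529,265),(280,165),5.5),.093)[:2]
j=np.array([.5514,.0853])
for k,p in(("top",a),("scene",b)): print(k,p,"dist to jar mm",1e3*np.hypot(*(p-j)),"moved",np.hypot(*(p-[.4795,.1285])))
robot.sign_off(); print(robot.get_state()["time"])
E
```

```text
top [0.550018   0.08780316] dist to jar mm 2.8593267397601174 moved 0.08141879916646613
scene [0.55719015 0.09108818] dist to jar mm 8.187117555405516 moved 0.08622878907147084
the job is handed in; nothing more can be done
the job is handed in; nothing more can be done
```

I gripped the selector's bar and turned it about 59° anticlockwise, the shorter way, until the feed tip was over the jar with the spout. Then I let go, backed the arm clear and handed the job in at about 17 s.

- **Tip position:** my last measurements put the tip 3 mm (top view) and 8 mm (scene view) from the jar's middle. The limit is 18 mm. The two views disagree by 5–8 mm.
- **Jar:** it is upright in its seat, and its seat is at the same pixels as before.
- **Turn limit:** the tip moved about 85 mm from where it started, against a limit of 143 mm.
- **Contact:** the arm ended clear of everything, and the highest force readings after each step were about 7 N.

**Finger length did not match:** the fingertips sit about 16 mm above the reported TCP, not 19 mm ahead of it. My first close at TCP height 0.120 m met nothing. I went down to 0.089 m, where the gripper stopped on the bar at its 16 mm width.

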